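# Make up the service kits for two bicycles

## Robot

A 6-joint arm with a two-finger parallel gripper is mounted at the origin on the work surface. World frame = base frame: x ahead of the robot, y to its left, z up, the work surface at z = 0. Lengths are in mm, angles in rad, forces in N, time in s.
With the tool pointing down it reaches from about 325 to 775 mm from the base axis. Payload 5.5 kg.
Tool frame: the origin (TCP) lies on the centre line of the jaws, within the pads' length; the fingertips stand 25 mm ahead of it and the grasp point (between the pads) lies 6 mm ahead of it; z points along the fingers, y is the line along which they close (so a half turn about z gives the same grasp; the last joint's range is limited). The gripper opens to 88 mm and grips with 3 to 60 N. Pads are 20 mm wide; open, the fingers measure 115 mm over their backs; the gripper's body (75 mm by 178 mm) begins 61 mm behind the grasp point.
Start: joints at [-1.388, 0.091, 1.231, -0, 1.82, -0.057], TCP at [142.504, -582.846, 247.631] pointing down, gripper open.
Joint ranges: [-2.87, 2.87], [-0.86, 2.18], [0.17, 2.46], [-1.51, 4.65], [0.06, 2.69], [-2.65, 2.65]. Speed limits (rad/s): [2.57, 2.57, 3.01, 3.14, 3.14, 3.14].

## Interface

Orientations are given as a unit quaternion [w, x, y, z].
In Python, from station import telemetry, imaging, order gives the robot as it stands.
- The arm moves only by the tool drive_tool, never from a script. Its argument "targets" is one flat list of numbers, 7 for each row, row after row: the shift along the tool's x, y, z in units of 0.25 m (1.0 is 0.25 m), then the turn, a rotation vector about the tool's x, y, z in units of 120 degrees (1.0 is 120 degrees), then the opening, from 0 (shut) to 1 (fully open). A call has exactly 5 rows; each row is the pose to reach, as a shift and turn from the pose commanded when the call began, along the tool's axes at that moment; what a row does not reach only later rows make up. A row lasts 1/10 s, in which the tool goes at most 50 mm and 8.59 degrees, less where a joint would pass 70% of its speed; a pose out of reach is approached as far as the arm can. A call with a number of a shift or a turn outside -1 to 1 is refused whole. A call with a gripper value outside its range is refused whole. The fingers move at their own pace and stop on an object; "force" is the grip in N (left out, the last holds). Time passes only in rows, so rows that repeat a pose let the fingers close, or fill a call up. It gives the time, the measured TCP pose, the force, the opening and the grip force at its end, in the units of the state.
- telemetry.get_state(): the state, without advancing time (a new reading comes with each control period).
- imaging.read_camera(name): name is "scene" or "top"; returns a dict with "frame" (480x640x3 uint8, red, green, blue), "depth" (480x640 float32, mm along the optical axis (not along the pixel's ray), 0 where there is no reading), "intrinsics" (3x3 intrinsics, pixels), "k1" (the pictures are not rectified: a ray, as slopes to the right and down, at radius r is drawn at 1 + k1 r^2 times it, then the intrinsics apply), "world_from_camera" (4x4, takes a point from camera to world coordinates). Camera axes: x right, y down, z forward; pixel columns grow to the right and rows downward; lengths in mm; the calibration is good to about 2 mm. A picture is of the moment at which its call begins.
- order.finish_job(): hands the job in; it is judged then, once.
The state is a dict: "t": time; "joints": joint angles; "qvel": joint speeds; "effort": joint torques, N m; "position": TCP position; "tcp_rot": TCP orientation; "contact_force": force on the tool from outside, world axes, zero at the start; "torque": the same for the moment, N m; "opening": opening from 0.0 (shut) to 1.0 (fully open); "gripper_force": force on a finger pad.
Only numpy, scipy, OpenCV 4.12 (cv2) and the standard library are available. Lean on these libraries where they do the work, as an engineer would, in place of code of your own. Each camera call takes 0.05 s, during which the arm holds its last target. There are 200 camera calls.

## Task

Make up two bicycle service kits from the stock on the porch table: the steel lockring tool, the black seat clamp and the white lube bottle go in the green tray, the silver seat clamp and the blue bumper in the yellow tray. Give each thing a bay to itself and set it down, without dropping it, flat on the bay's floor the same way up as it is now (tool and bottle standing). Leave the red bumper and the pulley wheel where they are.

Things in the scene. Friction and masses are not known exactly. Their poses are not given: they have to be found in the camera images.
- green_tray: the green plastic kit tray, open on top, fixed to the table: 116 mm (own x) by 222 mm (own y), walls 22 mm high and 3 mm thick, floor 4 mm above the table. Two dividers as high as the walls part it into three equal bays side by side along own y; each bay is 110 mm (x) by 70 mm (y) inside and their centres lie at y = -73, 0 and +73 mm, x = 0. Origin: centre of the underside, z up.
- yellow_tray: the yellow plastic kit tray, open on top, fixed to the table: 116 mm (own x) by 222 mm (own y), walls 22 mm high and 3 mm thick, floor 4 mm above the table. Two dividers as high as the walls part it into three equal bays side by side along own y; each bay is 110 mm (x) by 70 mm (y) inside and their centres lie at y = -73, 0 and +73 mm, x = 0. Origin: centre of the underside, z up.
- lockring_tool: the steel cassette lockring tool, standing upright: hexagon 25.4 mm across the flats from 0 to 26 mm height (one pair of flats faces its own +x and -x), above it a splined crown 24 mm in diameter to 40 mm, then a thin guide pin 6 mm in diameter to 56 mm. Origin: centre of the underside, z up. 110 g.
- black_clamp: an aluminium bicycle seat clamp, black, lying flat: an open ring 41 mm outside diameter, 35 mm inside, 15 mm tall, with a pair of bolt ears that reach to 29 mm from the ring's axis along its own +y (the ears and bolt are about 23 mm wide along x). Origin: on the ring's axis at the underside; z up along the axis. Across its own x the ring measures 41 mm and is free to grip. 45 g.
- lube_bottle: the capped white lube bottle, standing upright: round body 38 mm in diameter from 0 to 60 mm height, sloping shoulder to 70 mm, white cap with a thin nozzle to 100 mm. Origin: centre of the underside, z up. 75 g.
- silver_clamp: an aluminium bicycle seat clamp, bare silver, lying flat: an open ring 41 mm outside diameter, 35 mm inside, 15 mm tall, with a pair of bolt ears that reach to 29 mm from the ring's axis along its own +y (the ears and bolt are about 23 mm wide along x). Origin: on the ring's axis at the underside; z up along the axis. Across its own x the ring measures 41 mm and is free to grip. 45 g.
- blue_bumper: a blue silicone frame bumper (firm, behaves as rigid), a small rounded block 26 mm (own x) by 44 mm (own y) by 18 mm tall with a shallow saddle groove across the middle of its top (8 mm deep). Origin: centre of the underside, z up. 30 g.
- red_bumper: a red silicone frame bumper (firm, behaves as rigid), a small rounded block 26 mm (own x) by 44 mm (own y) by 18 mm tall with a shallow saddle groove across the middle of its top (8 mm deep). Origin: centre of the underside, z up. 30 g. Not part of either kit.
- pulley_wheel: a black toothed derailleur pulley wheel lying flat, 49 mm over the teeth, 8.5 mm thick at its steel hub. Origin: centre of the underside, z up. 20 g. Not part of either kit.
There are look-alikes about, which are no part of the job. What is shaped like the black_clamp but pink is not meant.

How it is judged:
By the outcome, as a careful person would: the job done as asked, in the order asked, and still so for the second after the job is handed in, with the robot touching nothing.
It also fails if it takes over 118 s, if anything falls off the work surface, if the arm or the gripper's body presses on something with over 40 N, if the wrist force passes 120 N, or if a joint passes its speed limit or range.

## Working session

There is one attempt and no reset: what is moved stays moved. The work goes in short steps, Python scripts to look and compute and a tool call to move; the robot and the scene stay as the last step left them, time stands still between calls to the robot, and variables do not carry over. Pictures are saved under pics/ and viewed, at most 14 in all, crops included, and the job is handed in when it is done.

Besides the shell and the picture viewer there is one more tool, called after "Request:" as name(argument=value, ...) on one line, values as JSON. drive_tool: Moves the arm, as the interface text tells. Shifts and turns lie within -1 to 1; 1 stands for 0.25 m of shift or 120 degrees of turn. Its arguments: {"type":"object","properties":{"targets":{"type":"array","items":{"type":"number"}},"force":{"type":"number"}},"required":["targets"]}

```bash
mkdir -p pics; ls; python3 - <<'E'
from station import telemetry, imaging, order
import cv2,numpy as np
print(telemetry.get_state())
for n in("scene","top"):
    d=imaging.read_camera(n); cv2.imwrite(f"pics/{n}0.png",d["frame"][:,:,::-1]); np.savez(f"{n}0.npz",**d)
    print(n,d["intrinsics"],d["k1"],d["world_from_camera"])
E
```

```text
pics
{'t': 0.0, 'joints': array([-1.38768811e+00,  9.18527506e-02,  1.23187372e+00,  6.71064918e-06,
        1.81979350e+00, -5.66836491e-02]), 'qvel': array([-0.00098051,  0.00050043, -0.00078251,  0.00037626, -0.00090855,
       -0.00160162]), 'effort': array([ 4.74512679e-03, -4.46450615e+01, -4.06442785e+01,  7.00946362e-02,
        2.91667547e-02, -1.49705702e-04]), 'position': array([ 142.46528457, -582.58787998,  246.51735882]), 'tcp_rot': array([-9.61942832e-04,  9.92820529e-01,  1.19609652e-01, -5.76285739e-05]), 'contact_force': array([ 0.67898451,  0.03303023, -0.17749384]), 'torque': array([-0.04995162, -0.00277959, -0.00021653]), 'gripper_force': 0.0, 'opening': 1.0007350979122192}
scene [[589.84972978   0.         319.83922626]
 [  0.         589.84972978 236.23563833]
 [  0.           0.           1.        ]] 0.044925005191528554 [[ 7.55285832e-01  5.62480610e-01 -3.36390955e-01  8.46056695e+02]
 [ 6.55395463e-01 -6.47963637e-01  3.88072045e-01 -4.34123568e+02]
 [ 3.13894185e-04 -5.13574424e-01 -8.58044995e-01  9.58550698e+02]
 [ 0.00000000e+00  0.00000000e+00  0.00000000e+00  1.00000000e+00]]
top [[460.25875414   0.         332.23043172]
 [  0.         460.25875414 236.94392494]
 [  0.           0.           1.        ]] 0.04181352726957631 [[ 1.25856642e-02 -9.83948090e-01  1.78010554e-01  3.19876283e+02]
 [-9.99920017e-01 -1.26070519e-02  1.01102398e-03  5.83254648e+00]
 [ 1.24939318e-03 -1.78009040e-01 -9.84028059e-01  1.00222944e+03]
 [ 0.00000000e+00  0.00000000e+00  0.00000000e+00  1.00000000e+00]]
```

View pics/top0.png

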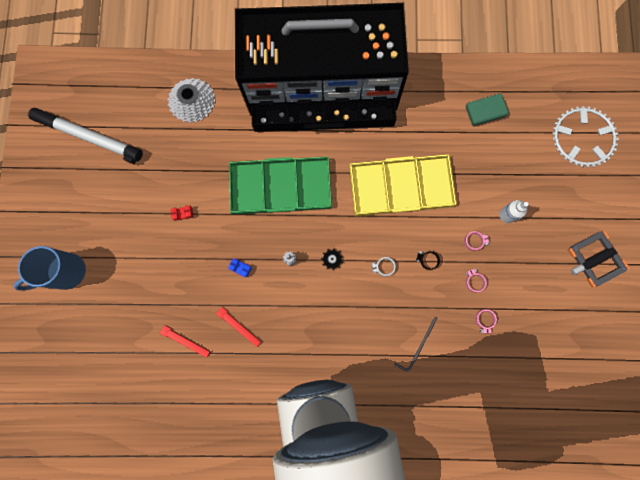

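View pics/scene0.png

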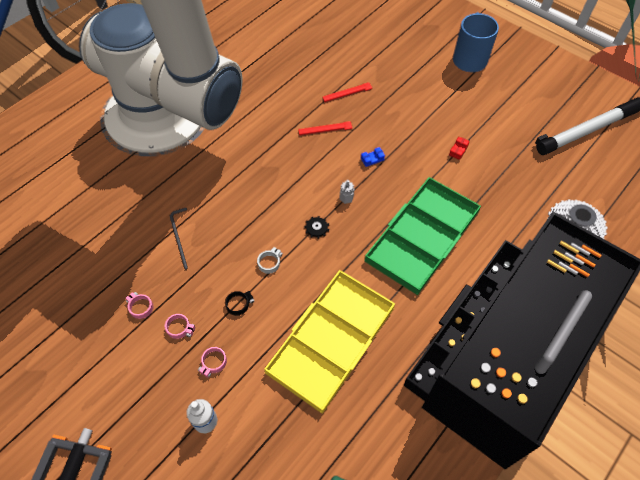

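Candidates (top picture): black_clamp is the black ring at (430,259). Possible confusions are the pink rings at (477,240), (477,281) and (487,320), the silver ring at (384,266) and the black toothed pulley at (332,259). The bumpers are blue (240,267) and red (182,213), the lockring tool is (290,258), not the cassette at (191,98), and the bottle is (515,211). The green tray is at (281,185) and the yellow at (403,184).

```bash
cat > h.py <<'E'
import numpy as np,cv2
from scipy.spatial.transform import Rotation as R
from scipy.ndimage import label
def cloud(d):
    """world points (480,640,3)"""
    K=d["intrinsics"]; v,u=np.mgrid[:480,:640]
    p=cv2.undistortPoints(np.stack([u,v],-1).reshape(-1,1,2).astype(float),K,np.array([float(d["k1"]),0,0,0])).reshape(480,640,2)
    z=d["depth"][...,None]; c=np.concatenate([p*z,z],-1); T=d["world_from_camera"]
    w=c@T[:3,:3].T+T[:3,3]; w[d["depth"]==0]=np.nan
    return w
E
python3 - <<'E'
from h import *
objs=dict(lock=(290,258),black=(430,259),bottle=(515,211),silver=(384,266),blue=(240,267),red=(182,213),pulley=(332,259))
d=np.load("top0.npz");W=cloud(d);S=np.load("scene0.npz");WS=cloud(S)
t=W[225:245,300:420,2];print("table z top",np.nanmedian(t))
for n,(u,v) in objs.items():
    w=W[v,u] if n not in("black","silver") else np.nanmean(W[v-8:v+9,u-8:u+9].reshape(-1,3),0)
    for nm,C in(("top",W),("scene",WS)):
        m=(np.hypot(C[...,0]-w[0],C[...,1]-w[1])<55)&(C[...,2]>4)
        l,k=label(m,np.ones((3,3)))
        b=max(range(1,k+1),key=lambda i:(l==i).sum()); P=C[l==b]; f=P.astype(np.float32)
        hi=P[P[:,2]>np.percentile(P[:,2],95)-3.5]
        r=cv2.minAreaRect(f[:,:2])
        print(n,nm,len(P),"min",P.min(0).round(1),"max",P.max(0).round(1),"hi mean",hi.mean(0).round(1),"rect",np.round(r[0],1),np.round(r[1],1),round(r[2],1),"ncomp",k)
for n,lo,hi in(("green",(40,100,40),(90,255,255)),("yellow",(22,100,80),(38,255,255))):
    for nm,D,C in(("top",d,W),("scene",S,WS)):
        hsv=cv2.cvtColor(D["frame"],cv2.COLOR_RGB2HSV); m=cv2.inRange(hsv,lo,hi)>0
        l,k=label(m);b=1+np.argmax(np.bincount(l.ravel())[1:]);P=C[l==b]; P=P[np.isfinite(P[:,0])]
        f=P[(P[:,2]>17)].astype(np.float32); r=cv2.minAreaRect(f[:,:2]); print(n,nm,len(f),np.round(r[0],1),np.round(r[1],1),round(r[2],2),"z",np.percentile(P[:,2],[5,50,95]).round(1))
f=d["frame"]; a=cv2.resize(f[190:340,210:560],None,fx=2.28,fy=2.28,interpolation=cv2.INTER_CUBIC);cv2.imwrite("pics/crop1.png",a[:,:,::-1])
E
```

```text
table z top 0.165792448378852Traceback (most recent call last):
  File "<stdin>", line 12, in <module>
cv2.error: OpenCV(4.12.0) /io/opencv/modules/imgproc/src/convhull.cpp:143: error: (-215:Assertion failed) total >= 0 && (depth == CV_32F || depth == CV_32S) in function 'convexHull'
```

```bash
cat > m.py <<'E'
from h import *
objs=dict(lock=(290,258),black=(430,259),bottle=(515,211),silver=(384,266),blue=(240,267),red=(182,213),pulley=(332,259))
d=np.load("top0.npz");W=cloud(d);S=np.load("scene0.npz");WS=cloud(S)
A=lambda P:np.ascontiguousarray(P[:,:2],dtype=np.float32)
for n,(u,v) in objs.items():
    w=W[v,u] if n not in("black","silver") else np.nanmean(W[v-8:v+9,u-8:u+9].reshape(-1,3),0)
    for nm,C in(("top",W),("scene",WS)):
        m=(np.hypot(C[...,0]-w[0],C[...,1]-w[1])<45)&(C[...,2]>4)
        l,k=label(m,np.ones((3,3)))
        b=max(range(1,k+1),key=lambda i:(l==i).sum()); P=C[l==b]
        hi=P[P[:,2]>np.percentile(P[:,2],95)-3.5]
        r=cv2.minAreaRect(A(P))
        print(n,nm,len(P),"min",P.min(0).round(1),"max",P.max(0).round(1),"hi",hi.mean(0).round(1),"rect",np.round(r[0],1),np.round(r[1],1),round(r[2],1),k)
for n,lo,hi in(("green",(40,100,40),(90,255,255)),("yellow",(22,100,80),(38,255,255))):
    for nm,D,C in(("top",d,W),("scene",S,WS)):
        hsv=cv2.cvtColor(D["frame"],cv2.COLOR_RGB2HSV); m=cv2.inRange(hsv,lo,hi)>0
        l,k=label(m);b=1+np.argmax(np.bincount(l.ravel())[1:]);P=C[l==b]; P=P[np.isfinite(P[:,0])]
        f=P[(P[:,2]>17)]; r=cv2.minAreaRect(A(f)); print(n,nm,len(f),np.round(r[0],1),np.round(r[1],1),round(r[2],2),"z",np.percentile(P[:,2],[5,50,95]).round(1))
f=d["frame"]; a=cv2.resize(f[190:340,210:560],None,fx=2.28,fy=2.28,interpolation=cv2.INTER_CUBIC);cv2.imwrite("pics/crop1.png",a[:,:,::-1])
E
python3 m.py
```

```text
lock top 141 min [437.4  85.    4.6] max [462.9 110.4  57. ] hi [450.2  97.8  54.7] rect [450.1  97.8] [25.1 25.6] 87.7 13
lock scene 254 min [438.8  85.6   4.2] max [465.2 112.6  57.5] hi [452.2  98.4  50.6] rect [451.8  97.8] [25.8 27. ] 24.8 7
black top 154 min [ 430.2 -224.4    4.1] max [ 474.1 -175.6   19.9] hi [ 454.5 -197.9   16.1] rect [ 451.1 -200.2] [42.9 48.5] 5.9 26
black scene 258 min [ 432.1 -223.6    4. ] max [ 472.8 -175.4   17.4] hi [ 453.6 -197.    14.6] rect [ 452.8 -199.5] [48.3 40.5] 86.6 6
bottle top 446 min [ 537.4 -404.4    4.1] max [ 574.  -360.8  102.7] hi [ 555.6 -378.5   98.5] rect [ 555.8 -379.4] [37.5 36.4] 28.6 17
bottle scene 754 min [ 538.1 -397.7    4.1] max [ 577.1 -359.9  102.7] hi [ 558.7 -378.1   97.4] rect [ 558.3 -378.4] [38.2 36.3] 36.6 4
silver top 149 min [ 416.9 -129.3    4.1] max [456.5 -80.1  19.3] hi [ 435.5 -104.    15.7] rect [ 436.6 -104.8] [39.6 49.1] 0.7 24
silver scene 238 min [ 416.9 -128.5    4.1] max [458.1 -77.4  19.2] hi [ 436.8 -101.9   14.2] rect [ 435.3 -104.3] [39.8 50.6] 27.2 6
blue top 283 min [409.1 181.1   4.5] max [44
[... 268 characters left out ...]
0.2 338.6  18.3] rect [549.6 338.3] [30.2 43.7] 3.6 8
red scene 266 min [535.4 316.5   4.5] max [567.5 365.3  22.8] hi [551.3 337.9  19.2] rect [551.  340.6] [26. 47.] 12.2 15
pulley top 296 min [429.4 -15.1   4.1] max [475.7  30.8  12.1] hi [452.7   6.5   8.1] rect [453.3   7.8] [47.4 43.4] 19.2 26
pulley scene 319 min [429.8 -14.9   4. ] max [476.7  32.7  13.1] hi [453.2   9.1   7.7] rect [452.5   7.7] [46.4 46.7] 16.6 6
green top 656 [615.4 124.8] [122.7 222. ] 4.74 z [ 1.1  4.5 21.9]
green scene 1037 [616.  126.7] [122.9 225.8] 4.77 z [ 0.8  4.3 21.4]
yellow top 742 [ 620.  -146.2] [124.  221.7] 6.07 z [ 1.3  4.9 22.3]
yellow scene 1254 [ 619. -144.] [122.4 223.3] 6.31 z [ 0.7  4.1 21.5]
```

View pics/crop1.png

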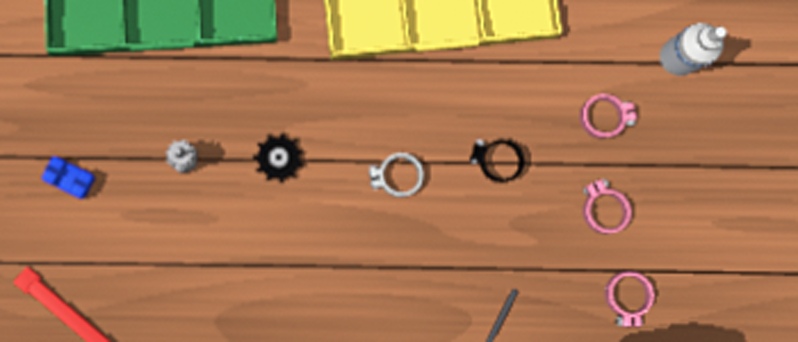

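The crop shows the black clamp at crop (500,160) with its ears to the upper left (+y), and the silver clamp at (400,175) with its ears to the left. The pulley is at (279,157), and the pink rings are clearly a different colour. Next I'll refine the clamp, bumper and hexagon poses.

```bash
cat > fit.py <<'E'
from h import *
from scipy.optimize import least_squares,minimize
C={n:cloud(np.load(n+"0.npz")) for n in("top","scene")}
def pts(n,c,r,z0,z1):
    P=C[n].reshape(-1,3);return P[(np.hypot(*(P[:,:2]-c).T)<r)&(P[:,2]>z0)&(P[:,2]<z1)]
for nm,c in(("black",(452,-202)),("silver",(436,-107))):
    for n in C:
        P=pts(n,np.array(c),45,8,20)[:,:2];q=np.array(c,float)
        for _ in range(5):
            rr=np.hypot(*(P-q).T); e=P[rr>23.5].mean(0)-q if (rr>23.5).any() else np.array([0,1.])
            a=np.arctan2(*(P-q).T[::-1])-np.arctan2(e[1],e[0]);k=np.cos(a)<.75
            q=least_squares(lambda p:np.hypot(*(P[k]-p).T)-19,q,loss="soft_l1").x
        print(nm,n,len(P),q.round(1),"ear deg",round(np.degrees(np.arctan2(e[1],e[0])),1),"e",np.hypot(*e).round(1),"rms",np.std(np.hypot(*(P[k]-q).T)).round(1))
P=pts("scene",np.array([451,98]),22,4,24);print("hex",len(P))
for n in C:
    Q=pts(n,np.array([451,98]),22,3,25)[:,:2]
    out=[]
    for a in range(0,60,5):
        N=np.array([[np.cos(np.radians(a+60*i)),np.sin(np.radians(a+60*i))] for i in range(6)])
        r=least_squares(lambda p:((Q-p)@N.T).max(1)-12.7,[451,98],loss="soft_l1",f_scale=1.)
        out.append((a,round(r.cost/len(Q),3),r.x.round(1).tolist()))
    print(n,len(Q),out)
for nm,c,g in(("blue",(430.5,205.5),66),("red",(550.5,339),95)):
    for n in C:
        Q=pts(n,np.array(c),35,5,25)[:,:2]
        def cost(p):
            t=np.radians(p[2]);d=Q-p[:2];x=abs(d@[np.sin(t),-np.cos(t)])-13;y=abs(d@[np.cos(t),np.sin(t)])-22
            return (np.maximum(x,0)**2+np.maximum(y,0)**2).mean()
        r=minimize(cost,[*c,g],method="Nelder-Mead");print(nm,n,len(Q),r.x.round(1),round(r.fun,2))
E
python3 fit.py
```

```text
black top 138 [ 451. -205.] ear deg 67.3 e 25.8 rms 1.2
black scene 214 [ 452.6 -203.7] ear deg 65.7 e 25.6 rms 1.0
silver top 129 [ 436.9 -109.2] ear deg 96.2 e 25.7 rms 1.0
silver scene 196 [ 437.5 -107.7] ear deg 95.9 e 25.7 rms 1.2
hex 90
top 32 [(0, np.float64(1.662), [451.2, 98.7]), (5, np.float64(1.612), [451.5, 98.8]), (10, np.float64(1.617), [451.4, 98.9]), (15, np.float64(1.618), [451.5, 98.7]), (20, np.float64(1.582), [451.3, 98.7]), (25, np.float64(1.552), [451.4, 98.6]), (30, np.float64(1.549), [451.6, 98.5]), (35, np.float64(1.592), [451.4, 98.5]), (40, np.float64(1.619), [451.3, 98.6]), (45, np.float64(1.669), [451.1, 98.6]), (50, np.float64(1.673), [451.1, 98.7]), (55, np.float64(1.696), [451.1, 98.7])]
scene 105 [(0, np.float64(0.815), [450.3, 100.2]), (5, np.float64(0.788), [450.4, 100.1]), (10, np.float64(0.755), [450.4, 100.2]), (15, np.float64(0.696), [450.5, 100.3]), (20, np.float64(0.64), [450.5, 100.3]), (25, np.float64(0.589), [450.5, 100.4]), (30, np.float64(0.583), [450.4, 100.3]), (35, np.float64(0.616), [450.3, 100.2]), (40, np.float64(0.684), [450.4, 100.3]), (45, np.float64(0.744), [450.3, 100.2]), (50, np.float64(0.801), [450.3, 100.3]), (55, np.float64(0.819), [450.3, 100.2])]
blue top 280 [429.6 205.2  65.3] 0.03
blue scene 268 [431.1 206.2  65. ] 0.06
red top 252 [549.6 340.   99.9] 0.21
red scene 260 [551.5 341.1 102.7] 0.06
```

```bash
cat > plan.py <<'E'
import sys,numpy as np
from station import telemetry
from scipy.spatial.transform import Rotation as R
s=telemetry.get_state();M=R.from_quat(s["tcp_rot"],scalar_first=True).as_matrix()
p=s["position"];phi=np.degrees(np.arctan2(M[1,1],M[0,1]))
print("t",round(s["t"],2),"pos",p.round(1),"phi",round(phi,1),"zaxis",M[:,2].round(3),"F",s["contact_force"].round(1),"open",round(s["opening"],3),"grip",round(s["gripper_force"],1),"j",s["joints"].round(2))
for a in sys.argv[1:]:
    *q,f=map(float,a.split(","));q=np.array(q);d=q-p;c,n=np.cos(np.radians(phi)),np.sin(np.radians(phi))
    v=np.array([-n*d[0]+c*d[1],c*d[0]+n*d[1],-d[2]])/250
    print(a,"shift",v.round(3),"turn z",round((phi-f)/120,3),"rows",round(max(np.linalg.norm(v)*5,abs(phi-f)/8.59),1));p,phi=q,f
E
python3 plan.py 330,-320,200,-54 450.8,98.8,110,-32 450.8,98.8,29,-32; python3 - <<'E'
from h import *
for n in("top","scene"):
    W=cloud(np.load(n+"0.npz")).reshape(-1,3);m=(abs(W[:,1])<260)&(W[:,2]>60)&(W[:,0]>560)&(W[:,0]<900);P=W[m];print(n,np.percentile(P[:,0],[.5,2,10]),P[:,2].max(),P[:,1].min(),P[:,1].max())
E
```

```text
t 0.1 pos [ 142.5 -582.6  246.6] phi -76.3 zaxis [-0.     0.002 -1.   ] F [ 0.5  2.  -0.6] open 0.997 grip 0.0 j [-1.39  0.09  1.23  0.    1.82 -0.06]
330,-320,200,-54 shift [ 0.978 -0.842  0.187] turn z -0.186 rows 6.5
450.8,98.8,110,-32 shift [ 1.376 -1.071  0.36 ] turn z -0.183 rows 8.9
450.8,98.8,29,-32 shift [0.    0.    0.324] turn z 0.0 rows 1.6
top [781.40468423 784.80974914 789.41046025] 183.29891705334853 -138.266851506533 205.56505105646926
scene [784.66582844 791.18152455 803.80536585] 183.18780469629326 -137.59292363310516 210.30389316908304
```

```bash
python3 plan.py 230,-420,220,-65 330,-240,180,-54 410,-60,140,-43 450.8,98.8,110,-32
```

```text
t 0.1 pos [ 142.5 -582.6  246.6] phi -76.3 zaxis [-0.     0.002 -1.   ] F [ 0.5  2.  -0.6] open 0.997 grip 0.0 j [-1.39  0.09  1.23  0.    1.82 -0.06]
230,-420,220,-65 shift [ 0.495 -0.549  0.107] turn z -0.094 rows 3.7
330,-240,180,-54 shift [ 0.667 -0.483  0.16 ] turn z -0.092 rows 4.2
410,-60,140,-43 shift [ 0.682 -0.394  0.16 ] turn z -0.092 rows 4.0
450.8,98.8,110,-32 shift [ 0.576 -0.314  0.12 ] turn z -0.092 rows 3.3
```

Request:
drive_tool(targets=[0.495,-0.549,0.107,0,0,-0.094,0.6,0.495,-0.549,0.107,0,0,-0.094,0.6,0.495,-0.549,0.107,0,0,-0.094,0.6,0.495,-0.549,0.107,0,0,-0.094,0.6,0.495,-0.549,0.107,0,0,-0.094,0.6], force=25)

```text
t: 0.6
position: [231.7, -416.9, 220.2]
tcp_rot: [-0.001, 0.976, 0.219, 0.0]
contact_force: [-0.5, -0.4, 0.1]
opening: 0.615
gripper_force: 0.0
```

Request:
drive_tool(targets=[0.667,-0.483,0.16,0,0,-0.092,0.6,0.667,-0.483,0.16,0,0,-0.092,0.6,0.667,-0.483,0.16,0,0,-0.092,0.6,0.667,-0.483,0.16,0,0,-0.092,0.6,0.667,-0.483,0.16,0,0,-0.092,0.6])

```text
t: 1.1
position: [331.4, -237.2, 179.8]
tcp_rot: [-0.001, 0.95, 0.312, 0.0]
contact_force: [-0.4, -1.5, -1.0]
opening: 0.602
gripper_force: 0.0
```

Request:
drive_tool(targets=[0.682,-0.394,0.16,0,0,-0.092,0.6,0.682,-0.394,0.16,0,0,-0.092,0.6,0.682,-0.394,0.16,0,0,-0.092,0.6,0.682,-0.394,0.16,0,0,-0.092,0.6,0.682,-0.394,0.16,0,0,-0.092,0.6])

```text
t: 1.6
position: [410.9, -56.4, 139.4]
tcp_rot: [-0.001, 0.915, 0.403, -0.0]
contact_force: [-0.6, -0.2, -0.9]
opening: 0.599
gripper_force: 0.0
```

Request:
drive_tool(targets=[0.576,-0.314,0.12,0,0,-0.092,0.6,0.576,-0.314,0.12,0,0,-0.092,0.6,0.576,-0.314,0.12,0,0,-0.092,0.6,0.576,-0.314,0.12,0,0,-0.092,0.6,0.576,-0.314,0.12,0,0,-0.092,0.6])

```text
t: 2.1
position: [451.0, 99.0, 110.1]
tcp_rot: [-0.0, 0.873, 0.487, -0.001]
contact_force: [-0.8, -0.5, 0.5]
opening: 0.599
gripper_force: 0.0
```

```bash
python3 plan.py 450.8,98.8,110,-32 450.8,98.8,29,-32 450.8,98.8,110,-32 520,150,110,-10 609.7,198.5,110,4.75 609.7,198.5,33.5,4.75
```

```text
t 2.1 pos [451.   99.  110.1] phi -31.7 zaxis [-0.002 -0.001 -1.   ] F [-0.8 -0.5  0.5] open 0.599 grip 0.0 j [ 0.14 -0.27  1.82 -0.    1.6   0.7 ]
450.8,98.8,110,-32 shift [-0.001 -0.     0.001] turn z 0.002 rows 0.0
450.8,98.8,29,-32 shift [0.    0.    0.324] turn z 0.0 rows 1.6
450.8,98.8,110,-32 shift [ 0.     0.    -0.324] turn z 0.0 rows 1.6
520,150,110,-10 shift [ 0.32   0.126 -0.   ] turn z -0.183 rows 2.6
609.7,198.5,110,4.75 shift [ 0.253  0.32  -0.   ] turn z -0.123 rows 2.0
609.7,198.5,33.5,4.75 shift [0.    0.    0.306] turn z 0.0 rows 1.5
```

Request:
drive_tool(targets=[0,0,0.09,0,0,0,0.6,0,0,0.18,0,0,0,0.6,0,0,0.26,0,0,0,0.6,0,0,0.324,0,0,0,0.6,0,0,0.324,0,0,0,0.6], force=25)

```text
t: 2.6
position: [449.5, 96.2, 27.8]
tcp_rot: [-0.0, 0.875, 0.485, -0.002]
contact_force: [-0.1, 0.2, -1.0]
opening: 0.601
gripper_force: 0.0
```

Request:
drive_tool(targets=[0,0,0,0,0,0,0.35,0,0,0,0,0,0,0.3,0,0,0,0,0,0,0.2,0,0,0,0,0,0,0.2,0,0,0,0,0,0,0.2], force=25)

```text
t: 3.1
position: [451.0, 98.7, 30.9]
tcp_rot: [0.0, 0.874, 0.486, 0.001]
contact_force: [-1.6, -0.8, 4.0]
opening: 0.286
gripper_force: 25.0
```

Request:
drive_tool(targets=[0,0,0,0,0,0,0.2,0,0,-0.06,0,0,0,0.2,0,0,-0.16,0,0,0,0.2,0,0,-0.26,0,0,0,0.2,0,0,-0.324,0,0,0,0.2])

```text
t: 3.6
position: [451.1, 99.0, 113.4]
tcp_rot: [0.0, 0.874, 0.486, 0.001]
contact_force: [-0.4, 0.1, -0.9]
opening: 0.287
gripper_force: 25.0
```

```bash
python3 plan.py 520,150,110,-10 609.7,198.5,110,4.75 609.7,198.5,34,4.75
python3 - <<'E'
from station import imaging
import cv2
for n,b in(("top",(200,320,220,340)),("scene",(60,260,260,460))):
    f=imaging.read_camera(n)["frame"];a=f[b[0]:b[1],b[2]:b[3]];cv2.imwrite(f"pics/g_{n}.png",cv2.resize(a,(400,400))[:,:,::-1])
a=cv2.hconcat([cv2.imread("pics/g_top.png"),cv2.imread("pics/g_scene.png")]);cv2.imwrite("pics/g1.png",a)
E
```

```text
t 3.6 pos [451.1  99.  113.4] phi -31.8 zaxis [ 0.002  0.    -1.   ] F [-0.4  0.1 -0.9] open 0.287 grip 25.0 j [ 0.14 -0.28  1.81  0.    1.6   0.7 ]
520,150,110,-10 shift [0.319 0.127 0.014] turn z -0.182 rows 2.5
609.7,198.5,110,4.75 shift [ 0.253  0.32  -0.   ] turn z -0.123 rows 2.0
609.7,198.5,34,4.75 shift [0.    0.    0.304] turn z 0.0 rows 1.5
```

View pics/g1.png

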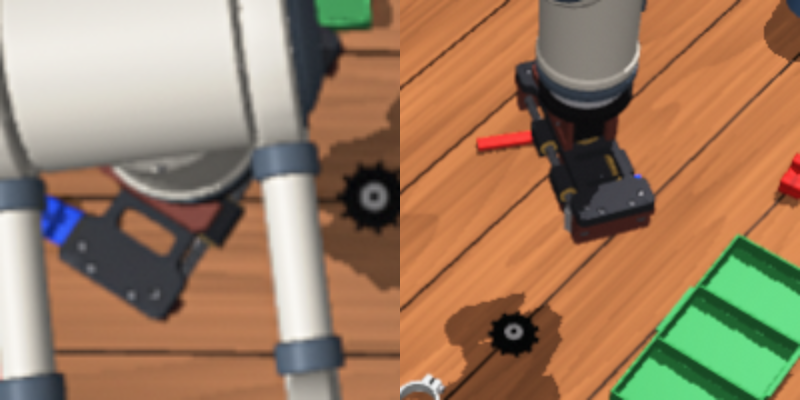

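Opening 0.287 means 25.3 mm, so it is gripped on the flats. The picture shows the gripper raised, with the tool no longer on the table. I'll carry it at constant commanded height.

Request:
drive_tool(targets=[0.08,0.03,0,0,0,-0.045,0.2,0.18,0.07,0,0,0,-0.1,0.2,0.28,0.11,0,0,0,-0.15,0.2,0.319,0.127,0,0,0,-0.182,0.2,0.319,0.127,0,0,0,-0.182,0.2])

```text
t: 4.2
position: [519.5, 150.3, 108.9]
tcp_rot: [-0.001, 0.766, 0.643, -0.001]
contact_force: [-0.4, 0.4, -1.6]
opening: 0.29
gripper_force: 25.0
```

Request:
drive_tool(targets=[0.08,0.1,0,0,0,-0.04,0.2,0.16,0.21,0,0,0,-0.08,0.2,0.23,0.29,0,0,0,-0.123,0.2,0.253,0.32,0,0,0,-0.123,0.2,0.253,0.32,0,0,0,-0.123,0.2])

```text
t: 4.7
position: [609.0, 197.9, 109.6]
tcp_rot: [-0.001, 0.678, 0.735, -0.001]
contact_force: [-1.1, -0.1, -0.4]
opening: 0.286
gripper_force: 25.0
```

Request:
drive_tool(targets=[0,0,0.06,0,0,0,0.2,0,0,0.12,0,0,0,0.2,0,0,0.18,0,0,0,0.2,0,0,0.22,0,0,0,0.2,0,0,0.22,0,0,0,0.2])

```text
t: 5.2
position: [607.7, 197.5, 52.8]
tcp_rot: [-0.001, 0.677, 0.736, -0.002]
contact_force: [-1.0, -1.3, -1.0]
opening: 0.286
gripper_force: 25.0
```

```bash
python3 plan.py 609.7,198.5,34,4.75
```

```text
t 5.2 pos [607.7 197.5  52.8] phi 4.7 zaxis [-0.005 -0.001 -1.   ] F [-1.  -1.3 -1. ] open 0.286 grip 25.0 j [ 0.26  0.25  1.41 -0.    1.5   0.18]
609.7,198.5,34,4.75 shift [0.003 0.008 0.075] turn z -0.0 rows 0.4
```

Request:
drive_tool(targets=[0.003,0.007,0.04,0,0,0,0.2,0.003,0.007,0.065,0,0,0,0.2,0.003,0.007,0.076,0,0,0,0.2,0.003,0.007,0.08,0,0,0,0.2,0.003,0.007,0.08,0,0,0,0.2])

```text
t: 5.7
position: [611.1, 199.0, 36.0]
tcp_rot: [0.0, 0.677, 0.736, 0.0]
contact_force: [-0.2, -0.2, -1.7]
opening: 0.287
gripper_force: 25.0
```

Request:
drive_tool(targets=[0,0,0.002,0,0,0,0.2,0,0,0.004,0,0,0,0.2,0,0,0.006,0,0,0,0.2,0,0,0.006,0,0,0,0.2,0,0,0.006,0,0,0,0.2])

```text
t: 6.2
position: [611.2, 199.0, 34.9]
tcp_rot: [0.0, 0.677, 0.736, 0.0]
contact_force: [-1.9, -0.3, 1.8]
opening: 0.287
gripper_force: 25.0
```

```bash
python3 plan.py;python3 plan.py
```

```text
t 6.2 pos [611.2 199.   34.9] phi 4.7 zaxis [ 0.001  0.    -1.   ] F [-1.9 -0.3  1.8] open 0.287 grip 25.0 j [ 0.26  0.26  1.42 -0.    1.46  0.18]
t 6.2 pos [611.2 199.   34.9] phi 4.7 zaxis [ 0.001  0.    -1.   ] F [-1.9 -0.3  1.8] open 0.287 grip 25.0 j [ 0.26  0.26  1.42 -0.    1.46  0.18]
```

Request:
drive_tool(targets=[0,0,0.001,0,0,0,0.33,0,0,0.001,0,0,0,0.4,0,0,0.001,0,0,0,0.5,0,0,0.001,0,0,0,0.5,0,0,0.001,0,0,0,0.5])

```text
t: 6.7
position: [611.0, 199.0, 34.0]
tcp_rot: [-0.0, 0.677, 0.736, -0.0]
contact_force: [-0.2, -0.2, -0.2]
opening: 0.497
gripper_force: 0.0
```

Request:
drive_tool(targets=[0,0,-0.04,0,0,0,0.5,0,0,-0.1,0,0,0,0.5,0,0,-0.2,0,0,0,0.5,0,0,-0.32,0,0,0,0.5,0,0,-0.32,0,0,0,0.5])

```text
t: 7.2
position: [613.7, 199.7, 121.9]
tcp_rot: [0.003, 0.677, 0.736, 0.005]
contact_force: [0.9, 0.3, 0.8]
opening: 0.498
gripper_force: 0.0
```

```bash
python3 plan.py 540,0,110,-5 451.8,-204.3,90,-23.5
```

```text
t 7.2 pos [613.7 199.7 121.9] phi 4.7 zaxis [ 0.011  0.003 -1.   ] F [0.9 0.3 0.8] open 0.498 grip 0.0 j [0.26 0.21 1.32 0.   1.6  0.18]
540,0,110,-5 shift [-0.772 -0.36   0.048] turn z 0.081 rows 4.3
451.8,-204.3,90,-23.5 shift [-0.845 -0.28   0.08 ] turn z 0.154 rows 4.5
```

Request:
drive_tool(targets=[-0.772,-0.36,0,0,0,0.081,0.7,-0.772,-0.36,0,0,0,0.081,0.7,-0.772,-0.36,0,0,0,0.081,0.7,-0.772,-0.36,0,0,0,0.081,0.7,-0.772,-0.36,0,0,0,0.081,0.7])

```text
t: 7.7
position: [536.1, -4.5, 114.8]
tcp_rot: [0.001, 0.738, 0.674, -0.0]
contact_force: [0.4, -0.7, 0.6]
opening: 0.7
gripper_force: 0.0
```

Request:
drive_tool(targets=[-0.845,-0.28,0.08,0,0,0.154,0.7,-0.845,-0.28,0.08,0,0,0.154,0.7,-0.845,-0.28,0.08,0,0,0.154,0.7,-0.845,-0.28,0.08,0,0,0.154,0.7,-0.845,-0.28,0.08,0,0,0.154,0.7])

```text
t: 8.2
position: [448.0, -207.7, 94.3]
tcp_rot: [0.0, 0.837, 0.548, -0.0]
contact_force: [0.6, 0.4, -1.0]
opening: 0.698
gripper_force: 0.0
```

Request:
drive_tool(targets=[0,0,0,0,0,0,0.7,0,0,0,0,0,0,0.7,0,0,0,0,0,0,0.7,0,0,0,0,0,0,0.7,0,0,0,0,0,0,0.7])

```text
t: 8.7
position: [449.8, -204.2, 94.2]
tcp_rot: [0.0, 0.836, 0.549, 0.0]
contact_force: [0.4, -0.5, 0.4]
opening: 0.701
gripper_force: 0.0
```

```bash
python3 plan.py 451.8,-204.3,28,-23.5 451.8,-204.3,100,-23.5
```

```text
t 8.7 pos [ 449.8 -204.2   94.2] phi -23.4 zaxis [ 0.  0. -1.] F [ 0.4 -0.5  0.4] open 0.701 grip 0.0 j [-0.5  -0.17  1.76  0.    1.55 -0.09]
451.8,-204.3,28,-23.5 shift [0.003 0.007 0.265] turn z 0.001 rows 1.3
451.8,-204.3,100,-23.5 shift [ 0.     0.    -0.288] turn z 0.0 rows 1.4
```

Request:
drive_tool(targets=[0.003,0.007,0.09,0,0,0,0.7,0.003,0.007,0.17,0,0,0,0.7,0.003,0.007,0.23,0,0,0,0.7,0.003,0.007,0.264,0,0,0,0.7,0.003,0.007,0.264,0,0,0,0.7], force=20)

```text
t: 9.2
position: [450.5, -204.6, 26.8]
tcp_rot: [-0.001, 0.836, 0.549, -0.001]
contact_force: [-0.5, -1.0, 0.9]
opening: 0.701
gripper_force: 0.0
```

Request:
drive_tool(targets=[0,0,0,0,0,0,0.55,0,0,0,0,0,0,0.45,0,0,0,0,0,0,0.4,0,0,0,0,0,0,0.4,0,0,0,0,0,0,0.4], force=20)

```text
t: 9.7
position: [451.6, -205.5, 29.2]
tcp_rot: [0.001, 0.836, 0.549, 0.0]
contact_force: [-0.4, -0.2, 4.6]
opening: 0.454
gripper_force: 20.0
```

```bash
python3 plan.py
```

```text
t 9.7 pos [ 451.6 -205.5   29.2] phi -23.5 zaxis [ 0.002 -0.001 -1.   ] F [-0.4 -0.2  4.6] open 0.454 grip 20.0 j [-0.5  -0.12  1.83  0.    1.43 -0.09]
```

Request:
drive_tool(targets=[0,0,-0.03,0,0,0,0.4,0,0,-0.1,0,0,0,0.4,0,0,-0.2,0,0,0,0.4,0,0,-0.3,0,0,0,0.4,0,0,-0.3,0,0,0,0.4])

```text
t: 10.2
position: [452.8, -206.1, 107.4]
tcp_rot: [0.003, 0.836, 0.549, 0.002]
contact_force: [0.1, 0.0, 0.1]
opening: 0.458
gripper_force: 20.0
```

```bash
python3 plan.py 535,-40,104,-10 616,120.8,104,4.75
```

```text
t 10.2 pos [ 452.8 -206.1  107.4] phi -23.5 zaxis [ 0.006 -0.003 -1.   ] F [0.1 0.  0.1] open 0.458 grip 20.0 j [-0.5  -0.18  1.74 -0.    1.57 -0.09]
535,-40,104,-10 shift [0.74  0.037 0.014] turn z -0.112 rows 3.7
616,120.8,104,4.75 shift [ 0.69   0.207 -0.   ] turn z -0.123 rows 3.6
```

Request:
drive_tool(targets=[0.12,0.007,0,0,0,-0.02,0.4,0.3,0.016,0,0,0,-0.05,0.4,0.48,0.025,0,0,0,-0.08,0.4,0.64,0.032,0,0,0,-0.1,0.4,0.74,0.037,0,0,0,-0.112,0.4])

```text
t: 10.7
position: [533.5, -36.5, 101.8]
tcp_rot: [-0.001, 0.765, 0.644, -0.0]
contact_force: [0.9, -0.8, -0.3]
opening: 0.455
gripper_force: 20.0
```

Request:
drive_tool(targets=[0.16,0.05,0,0,0,-0.03,0.4,0.34,0.1,0,0,0,-0.06,0.4,0.5,0.15,0,0,0,-0.09,0.4,0.63,0.19,0,0,0,-0.11,0.4,0.69,0.207,0,0,0,-0.123,0.4])

```text
t: 11.2
position: [614.3, 124.3, 101.3]
tcp_rot: [-0.001, 0.676, 0.737, -0.001]
contact_force: [0.9, -0.4, -0.2]
opening: 0.457
gripper_force: 20.0
```

Request:
drive_tool(targets=[0,0,0.03,0,0,0,0.4,0,0,0.08,0,0,0,0.4,0,0,0.13,0,0,0,0.4,0,0,0.16,0,0,0,0.4,0,0,0.16,0,0,0,0.4])

```text
t: 11.7
position: [612.9, 120.4, 60.8]
tcp_rot: [-0.001, 0.678, 0.735, -0.001]
contact_force: [0.2, 0.0, -0.7]
opening: 0.464
gripper_force: 20.0
```

```bash
python3 plan.py 616,120.8,33.2,4.75
```

```text
t 11.7 pos [612.9 120.4  60.8] phi 4.6 zaxis [-0.004 -0.001 -1.   ] F [ 0.2  0.  -0.7] open 0.464 grip 20.0 j [ 0.14  0.2   1.44 -0.    1.5   0.06]
616,120.8,33.2,4.75 shift [0.    0.012 0.11 ] turn z -0.001 rows 0.6
```

Request:
drive_tool(targets=[0,0.006,0.05,0,0,0,0.4,0,0.006,0.09,0,0,0,0.4,0,0.006,0.11,0,0,0,0.4,0,0.006,0.117,0,0,0,0.4,0,0.006,0.117,0,0,0,0.4])

```text
t: 12.2
position: [615.7, 121.9, 33.8]
tcp_rot: [-0.0, 0.677, 0.736, -0.0]
contact_force: [-0.4, -0.1, -0.2]
opening: 0.46
gripper_force: 20.0
```

Request:
drive_tool(targets=[0,0,0.001,0,0,0,0.4,0,0,0.003,0,0,0,0.4,0,0,0.005,0,0,0,0.4,0,0,0.006,0,0,0,0.4,0,0,0.006,0,0,0,0.4])

```text
t: 12.7
position: [616.0, 121.9, 33.1]
tcp_rot: [0.0, 0.677, 0.736, 0.0]
contact_force: [-1.8, -0.6, 4.1]
opening: 0.454
gripper_force: 20.0
```

Request:
drive_tool(targets=[0,0,0,0,0,0,0.5,0,0,0,0,0,0,0.56,0,0,0,0,0,0,0.6,0,0,0,0,0,0,0.6,0,0,0,0,0,0,0.6])

```text
t: 13.2
position: [615.7, 121.8, 32.2]
tcp_rot: [-0.0, 0.677, 0.736, -0.0]
contact_force: [-0.4, 0.7, 0.5]
opening: 0.601
gripper_force: 0.0
```

Request:
drive_tool(targets=[0,0,-0.04,0,0,0,0.6,0,0,-0.12,0,0,0,0.6,0,0,-0.26,0,0,0,0.6,0,0,-0.4,0,0,0,0.6,0,0,-0.5,0,0,0,0.6])

```text
t: 13.7
position: [616.3, 121.9, 161.3]
tcp_rot: [0.001, 0.677, 0.736, 0.001]
contact_force: [0.7, -0.1, 0.2]
opening: 0.6
gripper_force: 0.0
```

Request:
drive_tool(targets=[0,0,0,0,0,0,0.6,0,0,0,0,0,0,0.6,0,0,0,0,0,0,0.6,0,0,0,0,0,0,0.6,0,0,0,0,0,0,0.6])

```text
t: 14.2
position: [615.2, 121.7, 155.8]
tcp_rot: [-0.001, 0.677, 0.736, -0.001]
contact_force: [-0.5, -0.0, -1.1]
opening: 0.6
gripper_force: 0.0
```

```bash
python3 plan.py 600,-60,158,-5 580,-240,158,-13 557,-378.3,158,-20;python3 - <<'E'
from station import imaging
import cv2
f=imaging.read_camera("scene")["frame"];cv2.imwrite("pics/s2.png",f[:,:,::-1])
E
```

```text
t 14.2 pos [615.2 121.7 155.8] phi 4.7 zaxis [-0.002 -0.    -1.   ] F [-0.5 -0.  -1.1] open 0.6 grip 0.0 j [0.14 0.17 1.31 0.   1.67 0.06]
600,-60,158,-5 shift [-0.719 -0.121 -0.009] turn z 0.081 rows 3.6
580,-240,158,-13 shift [-0.724 -0.017 -0.   ] turn z 0.067 rows 3.6
557,-378.3,158,-20 shift [-0.56   0.035 -0.   ] turn z 0.058 rows 2.8
```

View pics/s2.png

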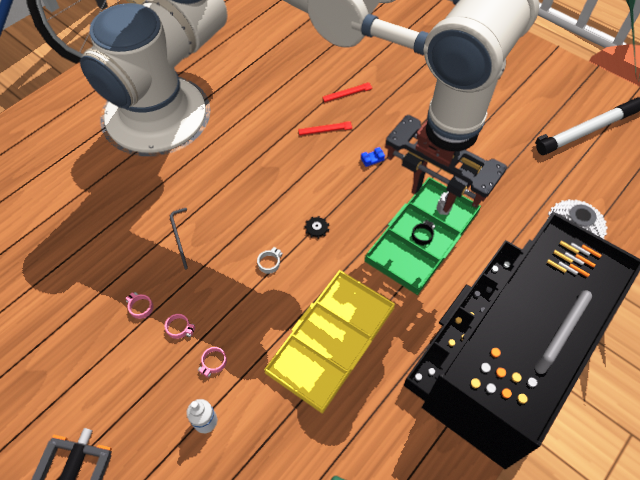

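The lockring tool stands in its bay (443,203) and the black clamp lies in the middle bay (423,233). The bottle is next.

Request:
drive_tool(targets=[-0.719,-0.121,-0.009,0,0,0.081,0.7,-0.719,-0.121,-0.009,0,0,0.081,0.7,-0.719,-0.121,-0.009,0,0,0.081,0.7,-0.719,-0.121,-0.009,0,0,0.081,0.7,-0.719,-0.121,-0.009,0,0,0.081,0.7])

```text
t: 14.75
position: [599.8, -64.0, 159.3]
tcp_rot: [0.0, 0.739, 0.674, -0.001]
contact_force: [0.6, 0.2, 0.3]
opening: 0.697
gripper_force: 0.0
```

Request:
drive_tool(targets=[-0.724,-0.017,0,0,0,0.067,0.7,-0.724,-0.017,0,0,0,0.067,0.7,-0.724,-0.017,0,0,0,0.067,0.7,-0.724,-0.017,0,0,0,0.067,0.7,-0.724,-0.017,0,0,0,0.067,0.7])

```text
t: 15.25
position: [579.8, -242.8, 158.8]
tcp_rot: [-0.0, 0.784, 0.621, -0.001]
contact_force: [-0.2, -0.3, 0.2]
opening: 0.7
gripper_force: 0.0
```

Request:
drive_tool(targets=[-0.56,0.035,0,0,0,0.058,0.7,-0.56,0.035,0,0,0,0.058,0.7,-0.56,0.035,0,0,0,0.058,0.7,-0.56,0.035,0,0,0,0.058,0.7,-0.56,0.035,0,0,0,0.058,0.7])

```text
t: 15.75
position: [558.0, -377.1, 158.9]
tcp_rot: [-0.001, 0.819, 0.574, 0.0]
contact_force: [0.0, 1.4, -0.3]
opening: 0.705
gripper_force: 0.0
```

Request:
drive_tool(targets=[0,0,0,0,0,0,0.7,0,0,0,0,0,0,0.7,0,0,0,0,0,0,0.7,0,0,0,0,0,0,0.7,0,0,0,0,0,0,0.7])

```text
t: 16.25
position: [557.7, -377.7, 159.8]
tcp_rot: [0.0, 0.819, 0.574, 0.0]
contact_force: [-0.5, 0.1, -0.6]
opening: 0.699
gripper_force: 0.0
```

```bash
python3 plan.py 557,-378.3,55,-20
```

```text
t 16.25 pos [ 557.7 -377.7  159.8] phi -19.9 zaxis [ 0. -0. -1.] F [-0.5  0.1 -0.6] open 0.699 grip 0.0 j [-0.65  0.29  1.16  0.    1.69 -0.3 ]
557,-378.3,55,-20 shift [-0.003 -0.002  0.419] turn z 0.0 rows 2.1
```

Request:
drive_tool(targets=[-0.002,-0.002,0.1,0,0,0,0.7,-0.002,-0.002,0.22,0,0,0,0.7,-0.002,-0.002,0.34,0,0,0,0.7,-0.002,-0.002,0.416,0,0,0,0.7,-0.002,-0.002,0.416,0,0,0,0.7], force=20)

```text
t: 16.75
position: [555.1, -377.1, 51.3]
tcp_rot: [-0.003, 0.819, 0.574, -0.001]
contact_force: [-0.6, 0.7, 0.0]
opening: 0.7
gripper_force: 0.0
```

Request:
drive_tool(targets=[0,0,0,0,0,0,0.55,0,0,0,0,0,0,0.45,0,0,0,0,0,0,0.37,0,0,0,0,0,0,0.37,0,0,0,0,0,0,0.37], force=20)

```text
t: 17.25
position: [557.5, -379.0, 57.6]
tcp_rot: [0.001, 0.819, 0.574, 0.0]
contact_force: [-0.4, 0.3, 5.8]
opening: 0.429
gripper_force: 20.0
```

Request:
drive_tool(targets=[0,0,-0.04,0,0,0,0.37,0,0,-0.12,0,0,0,0.37,0,0,-0.2,0,0,0,0.37,0,0,-0.26,0,0,0,0.37,0,0,-0.26,0,0,0,0.37])

```text
t: 17.75
position: [557.8, -379.1, 124.0]
tcp_rot: [0.002, 0.819, 0.574, 0.001]
contact_force: [0.2, 0.1, -0.1]
opening: 0.427
gripper_force: 20.0
```

```bash
python3 plan.py 585,-235,121,-12 610,-90,121,-4 621.7,53,121,4.75
```

```text
t 17.75 pos [ 557.8 -379.1  124. ] phi -20.0 zaxis [ 0.004 -0.003 -1.   ] F [ 0.2  0.1 -0.1] open 0.427 grip 20.0 j [-0.65  0.3   1.22  0.    1.62 -0.3 ]
585,-235,121,-12 shift [ 0.579 -0.095  0.012] turn z -0.066 rows 2.9
610,-90,121,-4 shift [ 0.588 -0.023 -0.   ] turn z -0.067 rows 2.9
621.7,53,121,4.75 shift [ 0.574  0.007 -0.   ] turn z -0.073 rows 2.9
```

Request:
drive_tool(targets=[0.1,-0.016,0,0,0,-0.011,0.37,0.25,-0.041,0,0,0,-0.029,0.37,0.4,-0.066,0,0,0,-0.046,0.37,0.52,-0.085,0,0,0,-0.06,0.37,0.579,-0.095,0,0,0,-0.066,0.37])

```text
t: 18.25
position: [584.0, -231.7, 119.5]
tcp_rot: [-0.001, 0.777, 0.63, -0.0]
contact_force: [0.4, -0.1, -0.7]
opening: 0.428
gripper_force: 20.0
```

Request:
drive_tool(targets=[0.1,-0.004,0,0,0,-0.011,0.37,0.24,-0.009,0,0,0,-0.027,0.37,0.38,-0.015,0,0,0,-0.043,0.37,0.5,-0.02,0,0,0,-0.057,0.37,0.588,-0.023,0,0,0,-0.067,0.37])

```text
t: 18.75
position: [609.0, -88.0, 119.8]
tcp_rot: [-0.0, 0.731, 0.682, -0.0]
contact_force: [0.1, -0.0, -0.9]
opening: 0.429
gripper_force: 20.0
```

Request:
drive_tool(targets=[0.13,0.002,0,0,0,-0.016,0.37,0.27,0.003,0,0,0,-0.034,0.37,0.41,0.005,0,0,0,-0.052,0.37,0.52,0.006,0,0,0,-0.066,0.37,0.574,0.007,0,0,0,-0.073,0.37])

```text
t: 19.25
position: [620.8, 55.3, 119.8]
tcp_rot: [-0.0, 0.676, 0.736, -0.0]
contact_force: [0.2, -0.3, -0.6]
opening: 0.425
gripper_force: 20.0
```

Request:
drive_tool(targets=[0,0,0.02,0,0,0,0.37,0,0,0.05,0,0,0,0.37,0,0,0.08,0,0,0,0.37,0,0,0.1,0,0,0,0.37,0,0,0.1,0,0,0,0.37])

```text
t: 19.75
position: [620.2, 52.7, 93.9]
tcp_rot: [-0.001, 0.678, 0.735, -0.001]
contact_force: [-0.3, -0.9, -0.7]
opening: 0.427
gripper_force: 20.0
```

```bash
python3 plan.py 621.7,53,61.6,4.75
```

```text
t 19.75 pos [620.2  52.7  93.9] phi 4.7 zaxis [-0.003 -0.    -1.   ] F [-0.3 -0.9 -0.7] open 0.427 grip 20.0 j [ 0.03  0.18  1.41 -0.    1.56 -0.05]
621.7,53,61.6,4.75 shift [0.001 0.006 0.129] turn z -0.001 rows 0.6
```

Request:
drive_tool(targets=[0,0.003,0.05,0,0,0,0.37,0,0.003,0.1,0,0,0,0.37,0,0.003,0.125,0,0,0,0.37,0,0.003,0.134,0,0,0,0.37,0,0.003,0.134,0,0,0,0.37])

```text
t: 20.25
position: [621.3, 53.7, 61.7]
tcp_rot: [-0.0, 0.677, 0.736, -0.0]
contact_force: [-0.3, -1.0, -0.6]
opening: 0.428
gripper_force: 20.0
```

Request:
drive_tool(targets=[0,0,0.002,0,0,0,0.37,0,0,0.004,0,0,0,0.37,0,0,0.006,0,0,0,0.37,0,0,0.008,0,0,0,0.37,0,0,0.008,0,0,0,0.37])

```text
t: 20.75
position: [621.7, 53.8, 61.4]
tcp_rot: [0.0, 0.677, 0.736, 0.0]
contact_force: [-4.6, 0.7, 5.8]
opening: 0.428
gripper_force: 20.0
```

Request:
drive_tool(targets=[0,0,0,0,0,0,0.48,0,0,0,0,0,0,0.55,0,0,0,0,0,0,0.6,0,0,0,0,0,0,0.6,0,0,0,0,0,0,0.6])

```text
t: 21.25
position: [621.6, 53.7, 59.9]
tcp_rot: [-0.0, 0.677, 0.736, -0.0]
contact_force: [-0.0, 0.5, 0.0]
opening: 0.599
gripper_force: 0.0
```

Request:
drive_tool(targets=[0,0,-0.06,0,0,0,0.6,0,0,-0.16,0,0,0,0.6,0,0,-0.28,0,0,0,0.6,0,0,-0.4,0,0,0,0.6,0,0,-0.4,0,0,0,0.6])

```text
t: 21.75
position: [623.9, 53.8, 167.6]
tcp_rot: [0.004, 0.677, 0.736, 0.004]
contact_force: [0.4, -0.7, 0.9]
opening: 0.597
gripper_force: 0.0
```

```bash
python3 plan.py 530,-40,140,6 437.2,-108.5,93,6
```

```text
t 21.75 pos [623.9  53.8 167.6] phi 4.7 zaxis [ 0.011  0.    -1.   ] F [ 0.4 -0.7  0.9] open 0.597 grip 0.0 j [ 0.03  0.15  1.31  0.    1.67 -0.05]
530,-40,140,6 shift [-0.343 -0.405  0.11 ] turn z -0.011 rows 2.7
437.2,-108.5,93,6 shift [-0.234 -0.398  0.188] turn z 0.0 rows 2.5
```

Request:
drive_tool(targets=[-0.12,-0.14,0,0,0,-0.011,0.7,-0.25,-0.28,0,0,0,-0.011,0.7,-0.343,-0.4,0.04,0,0,-0.011,0.7,-0.343,-0.4,0.08,0,0,-0.011,0.7,-0.343,-0.4,0.08,0,0,-0.011,0.7])

```text
t: 22.25
position: [528.2, -40.2, 138.7]
tcp_rot: [-0.001, 0.669, 0.743, -0.0]
contact_force: [-0.1, -0.3, 0.4]
opening: 0.699
gripper_force: 0.0
```

Request:
drive_tool(targets=[-0.234,-0.398,0.188,0,0,0,0.7,-0.234,-0.398,0.188,0,0,0,0.7,-0.234,-0.398,0.188,0,0,0,0.7,-0.234,-0.398,0.188,0,0,0,0.7,-0.234,-0.398,0.188,0,0,0,0.7])

```text
t: 22.75
position: [437.4, -108.2, 94.0]
tcp_rot: [0.001, 0.669, 0.744, 0.001]
contact_force: [0.6, 0.1, 1.0]
opening: 0.698
gripper_force: 0.0
```

Request:
drive_tool(targets=[0,0,0,0,0,0,0.7,0,0,0,0,0,0,0.7,0,0,0,0,0,0,0.7,0,0,0,0,0,0,0.7,0,0,0,0,0,0,0.7])

```text
t: 23.25
position: [436.5, -108.5, 93.2]
tcp_rot: [-0.0, 0.669, 0.744, 0.0]
contact_force: [0.8, -0.0, 0.6]
opening: 0.698
gripper_force: 0.0
```

```bash
python3 plan.py 437.2,-108.5,28.3,6
```

```text
t 23.25 pos [ 436.5 -108.5   93.2] phi 6.1 zaxis [-0.  0. -1.] F [ 0.8 -0.   0.6] open 0.698 grip 0.0 j [-0.32 -0.3   1.87  0.    1.57 -0.43]
437.2,-108.5,28.3,6 shift [-0.     0.003  0.26 ] turn z 0.001 rows 1.3
```

Request:
drive_tool(targets=[0,0.002,0.09,0,0,0,0.7,0,0.002,0.17,0,0,0,0.7,0,0.002,0.23,0,0,0,0.7,0,0.002,0.26,0,0,0,0.7,0,0.002,0.26,0,0,0,0.7], force=20)

```text
t: 23.75
position: [436.2, -108.4, 27.1]
tcp_rot: [-0.001, 0.669, 0.743, -0.0]
contact_force: [0.1, 0.8, 0.5]
opening: 0.702
gripper_force: 0.0
```

Request:
drive_tool(targets=[0,0,0,0,0,0,0.55,0,0,0,0,0,0,0.45,0,0,0,0,0,0,0.4,0,0,0,0,0,0,0.4,0,0,0,0,0,0,0.4], force=20)

```text
t: 24.25
position: [437.3, -108.8, 29.0]
tcp_rot: [0.001, 0.669, 0.743, 0.0]
contact_force: [-0.8, 1.0, 4.7]
opening: 0.453
gripper_force: 20.0
```

Request:
drive_tool(targets=[0,0,-0.03,0,0,0,0.4,0,0,-0.1,0,0,0,0.4,0,0,-0.2,0,0,0,0.4,0,0,-0.3,0,0,0,0.4,0,0,-0.3,0,0,0,0.4])

```text
t: 24.75
position: [438.5, -109.1, 107.2]
tcp_rot: [0.003, 0.669, 0.744, 0.001]
contact_force: [0.6, 0.3, -0.2]
opening: 0.455
gripper_force: 20.0
```

```bash
python3 plan.py 620,-149.3,105,6
```

```text
t 24.75 pos [ 438.5 -109.1  107.2] phi 6.1 zaxis [ 0.006 -0.002 -1.   ] F [ 0.6  0.3 -0.2] open 0.455 grip 20.0 j [-0.32 -0.31  1.85  0.    1.59 -0.43]
620,-149.3,105,6 shift [-0.236  0.705  0.009] turn z 0.001 rows 3.7
```

Request:
drive_tool(targets=[-0.04,0.13,0,0,0,0,0.4,-0.1,0.3,0,0,0,0,0.4,-0.16,0.48,0,0,0,0,0.4,-0.21,0.62,0,0,0,0,0.4,-0.236,0.709,0,0,0,0,0.4])

```text
t: 25.25
position: [620.7, -149.0, 100.7]
tcp_rot: [-0.001, 0.669, 0.743, -0.001]
contact_force: [-1.3, -0.1, -0.2]
opening: 0.453
gripper_force: 20.0
```

Request:
drive_tool(targets=[0,0,0.03,0,0,0,0.4,0,0,0.08,0,0,0,0.4,0,0,0.13,0,0,0,0.4,0,0,0.16,0,0,0,0.4,0,0,0.16,0,0,0,0.4])

```text
t: 25.75
position: [617.6, -148.1, 61.0]
tcp_rot: [-0.002, 0.669, 0.743, -0.001]
contact_force: [-0.2, -0.1, -0.6]
opening: 0.454
gripper_force: 20.0
```

```bash
python3 plan.py 620,-149.3,33,6
```

```text
t 25.75 pos [ 617.6 -148.1   61. ] phi 6.1 zaxis [-0.003  0.001 -1.   ] F [-0.2 -0.1 -0.6] open 0.454 grip 20.0 j [-0.29  0.23  1.41 -0.    1.51 -0.39]
620,-149.3,33,6 shift [-0.006  0.009  0.112] turn z 0.0 rows 0.6
```

Request:
drive_tool(targets=[-0.003,0.005,0.05,0,0,0,0.4,-0.003,0.005,0.09,0,0,0,0.4,-0.003,0.005,0.11,0,0,0,0.4,-0.003,0.005,0.117,0,0,0,0.4,-0.003,0.005,0.117,0,0,0,0.4])

```text
t: 26.25
position: [620.6, -149.2, 33.8]
tcp_rot: [-0.0, 0.669, 0.743, -0.0]
contact_force: [1.1, -0.2, -1.1]
opening: 0.456
gripper_force: 20.0
```

Request:
drive_tool(targets=[0,0,0.001,0,0,0,0.4,0,0,0.003,0,0,0,0.4,0,0,0.005,0,0,0,0.4,0,0,0.006,0,0,0,0.4,0,0,0.006,0,0,0,0.4])

```text
t: 26.75
position: [620.8, -149.2, 33.1]
tcp_rot: [0.0, 0.669, 0.743, 0.0]
contact_force: [-1.2, 0.9, 3.9]
opening: 0.455
gripper_force: 20.0
```

Request:
drive_tool(targets=[0,0,0,0,0,0,0.5,0,0,0,0,0,0,0.56,0,0,0,0,0,0,0.6,0,0,0,0,0,0,0.6,0,0,0,0,0,0,0.6])

```text
t: 27.25
position: [620.5, -149.2, 32.2]
tcp_rot: [-0.0, 0.669, 0.743, -0.0]
contact_force: [0.3, -0.2, -0.0]
opening: 0.603
gripper_force: 0.0
```

Request:
drive_tool(targets=[0,0,-0.04,0,0,0,0.6,0,0,-0.12,0,0,0,0.6,0,0,-0.24,0,0,0,0.6,0,0,-0.34,0,0,0,0.6,0,0,-0.34,0,0,0,0.6])

```text
t: 27.75
position: [622.8, -149.8, 123.5]
tcp_rot: [0.004, 0.669, 0.743, 0.002]
contact_force: [0.3, -0.7, 1.1]
opening: 0.602
gripper_force: 0.0
```

```bash
python3 plan.py 490,0,118,-10 430.4,205.7,95,-25
```

```text
t 27.75 pos [ 622.8 -149.8  123.5] phi 6.1 zaxis [ 0.009 -0.003 -1.   ] F [ 0.3 -0.7  1.1] open 0.602 grip 0.0 j [-0.29  0.2   1.33  0.    1.6  -0.39]
490,0,118,-10 shift [ 0.652 -0.465  0.022] turn z 0.134 rows 4.0
430.4,205.7,95,-25 shift [ 0.769 -0.378  0.092] turn z 0.125 rows 4.3
```

Request:
drive_tool(targets=[0.652,-0.465,0,0,0,0.134,0.55,0.652,-0.465,0,0,0,0.134,0.55,0.652,-0.465,0,0,0,0.134,0.55,0.652,-0.465,0,0,0,0.134,0.55,0.652,-0.465,0,0,0,0.134,0.55])

```text
t: 28.25
position: [484.1, 4.1, 115.9]
tcp_rot: [-0.002, 0.765, 0.644, -0.001]
contact_force: [0.6, -0.5, 0.0]
opening: 0.548
gripper_force: 0.0
```

Request:
drive_tool(targets=[0.769,-0.378,0.092,0,0,0.125,0.55,0.769,-0.378,0.092,0,0,0.125,0.55,0.769,-0.378,0.092,0,0,0.125,0.55,0.769,-0.378,0.092,0,0,0.125,0.55,0.769,-0.378,0.092,0,0,0.125,0.55])

```text
t: 28.75
position: [426.8, 209.1, 93.3]
tcp_rot: [-0.001, 0.843, 0.538, -0.0]
contact_force: [-0.7, -0.0, 0.9]
opening: 0.551
gripper_force: 0.0
```

Request:
drive_tool(targets=[0,0,0,0,0,0,0.55,0,0,0,0,0,0,0.55,0,0,0,0,0,0,0.55,0,0,0,0,0,0,0.55,0,0,0,0,0,0,0.55])

```text
t: 29.25
position: [428.7, 205.5, 94.5]
tcp_rot: [0.0, 0.844, 0.536, 0.0]
contact_force: [0.5, -0.3, -0.4]
opening: 0.548
gripper_force: 0.0
```

```bash
python3 plan.py 430.4,205.7,28.3,-25
```

```text
t 29.25 pos [428.7 205.5  94.5] phi -25.1 zaxis [ 0. -0. -1.] F [ 0.5 -0.3 -0.4] open 0.548 grip 0.0 j [ 0.38 -0.23  1.81 -0.    1.56  0.81]
430.4,205.7,28.3,-25 shift [0.004 0.006 0.265] turn z -0.001 rows 1.3
```

Request:
drive_tool(targets=[0.004,0.006,0.09,0,0,0,0.55,0.004,0.006,0.17,0,0,0,0.55,0.004,0.006,0.23,0,0,0,0.55,0.004,0.006,0.265,0,0,0,0.55,0.004,0.006,0.265,0,0,0,0.55], force=20)

```text
t: 29.75
position: [429.3, 206.2, 26.9]
tcp_rot: [-0.0, 0.844, 0.537, -0.001]
contact_force: [-0.3, 0.5, -0.8]
opening: 0.554
gripper_force: 0.0
```

Request:
drive_tool(targets=[0,0,0,0,0,0,0.4,0,0,0,0,0,0,0.3,0,0,0,0,0,0,0.22,0,0,0,0,0,0,0.22,0,0,0,0,0,0,0.22], force=20)

```text
t: 30.25
position: [430.5, 206.9, 29.1]
tcp_rot: [0.0, 0.843, 0.537, 0.001]
contact_force: [-0.5, -0.6, 3.9]
opening: 0.296
gripper_force: 20.0
```

Request:
drive_tool(targets=[0,0,-0.03,0,0,0,0.22,0,0,-0.1,0,0,0,0.22,0,0,-0.2,0,0,0,0.22,0,0,-0.3,0,0,0,0.22,0,0,-0.3,0,0,0,0.22])

```text
t: 30.75
position: [431.7, 207.4, 107.4]
tcp_rot: [0.001, 0.843, 0.537, 0.003]
contact_force: [0.5, 0.8, -0.1]
opening: 0.294
gripper_force: 20.0
```

```bash
python3 plan.py 510,70,104,-10 611.6,-72.5,104,6.2
```

```text
t 30.75 pos [431.7 207.4 107.4] phi -25.0 zaxis [ 0.006  0.002 -1.   ] F [ 0.5  0.8 -0.1] open 0.294 grip 20.0 j [ 0.38 -0.23  1.78  0.    1.58  0.81]
510,70,104,-10 shift [-0.366  0.516  0.013] turn z -0.125 rows 3.2
611.6,-72.5,104,6.2 shift [-0.491  0.499 -0.   ] turn z -0.135 rows 3.5
```

Request:
drive_tool(targets=[-0.07,0.1,0,0,0,-0.024,0.22,-0.17,0.24,0,0,0,-0.058,0.22,-0.27,0.38,0,0,0,-0.092,0.22,-0.33,0.47,0,0,0,-0.113,0.22,-0.366,0.516,0,0,0,-0.125,0.22])

```text
t: 31.25
position: [508.5, 67.0, 101.8]
tcp_rot: [-0.0, 0.766, 0.642, -0.001]
contact_force: [0.5, 0.0, -1.3]
opening: 0.294
gripper_force: 20.0
```

Request:
drive_tool(targets=[-0.1,0.1,0,0,0,-0.027,0.22,-0.23,0.235,0,0,0,-0.063,0.22,-0.36,0.37,0,0,0,-0.1,0.22,-0.45,0.46,0,0,0,-0.124,0.22,-0.491,0.502,0,0,0,-0.135,0.22])

```text
t: 31.75
position: [610.8, -76.2, 101.2]
tcp_rot: [-0.001, 0.668, 0.744, -0.001]
contact_force: [-1.1, 0.2, -0.3]
opening: 0.29
gripper_force: 20.0
```

Request:
drive_tool(targets=[0,0,0.03,0,0,0,0.22,0,0,0.08,0,0,0,0.22,0,0,0.13,0,0,0,0.22,0,0,0.16,0,0,0,0.22,0,0,0.16,0,0,0,0.22])

```text
t: 32.25
position: [608.9, -72.5, 60.7]
tcp_rot: [-0.002, 0.668, 0.745, -0.001]
contact_force: [-0.2, 0.9, -1.5]
opening: 0.293
gripper_force: 20.0
```

```bash
python3 plan.py 611.6,-72.5,33.1,6.2
```

```text
t 32.25 pos [608.9 -72.5  60.7] phi 6.2 zaxis [-0.004  0.001 -1.   ] F [-0.2  0.9 -1.5] open 0.293 grip 20.0 j [-0.17  0.17  1.47  0.    1.5  -0.28]
611.6,-72.5,33.1,6.2 shift [-0.001  0.011  0.11 ] turn z 0.0 rows 0.6
```

Request:
drive_tool(targets=[0,0.006,0.05,0,0,0,0.22,0,0.006,0.09,0,0,0,0.22,0,0.006,0.11,0,0,0,0.22,0,0.006,0.117,0,0,0,0.22,0,0.006,0.117,0,0,0,0.22])

```text
t: 32.75
position: [611.9, -73.4, 33.8]
tcp_rot: [-0.0, 0.668, 0.744, -0.0]
contact_force: [-0.2, -0.9, 0.1]
opening: 0.296
gripper_force: 20.0
```

Request:
drive_tool(targets=[0,0,0.001,0,0,0,0.22,0,0,0.003,0,0,0,0.22,0,0,0.005,0,0,0,0.22,0,0,0.006,0,0,0,0.22,0,0,0.006,0,0,0,0.22])

```text
t: 33.25
position: [612.1, -73.4, 33.1]
tcp_rot: [0.0, 0.668, 0.744, 0.0]
contact_force: [-1.3, -0.6, 3.9]
opening: 0.291
gripper_force: 20.0
```

Request:
drive_tool(targets=[0,0,0,0,0,0,0.34,0,0,0,0,0,0,0.4,0,0,0,0,0,0,0.5,0,0,0,0,0,0,0.5,0,0,0,0,0,0,0.5])

```text
t: 33.75
position: [611.8, -73.3, 32.2]
tcp_rot: [-0.0, 0.668, 0.744, -0.0]
contact_force: [-0.5, 0.1, 0.1]
opening: 0.498
gripper_force: 0.0
```

Request:
drive_tool(targets=[0,0,-0.04,0,0,0,0.5,0,0,-0.12,0,0,0,0.5,0,0,-0.28,0,0,0,0.5,0,0,-0.45,0,0,0,0.5,0,0,-0.6,0,0,0,0.5])

```text
t: 34.25
position: [611.9, -73.3, 185.5]
tcp_rot: [0.001, 0.668, 0.744, 0.001]
contact_force: [0.3, -0.7, -1.1]
opening: 0.502
gripper_force: 0.0
```

Request:
drive_tool(targets=[-0.5,-0.75,0,0,0,0,0.5,-0.5,-0.75,0,0,0,0,0.5,-0.5,-0.75,0,0,0,0,0.5,-0.5,-0.75,0,0,0,0,0.5,-0.5,-0.75,0,0,0,0,0.5])

```text
t: 34.75
position: [436.5, -219.6, 183.6]
tcp_rot: [0.001, 0.669, 0.743, -0.0]
contact_force: [1.0, -0.4, 0.4]
opening: 0.504
gripper_force: 0.0
```

Request:
drive_tool(targets=[-0.6,0,0,0,0,0.2,0.5,-0.6,0,0,0,0,0.2,0.5,-0.6,0,0,0,0,0.2,0.5,-0.6,0,0,0,0,0.2,0.5,-0.6,0,0,0,0,0.2,0.5])

```text
t: 35.25
position: [454.7, -367.7, 182.1]
tcp_rot: [-0.001, 0.808, 0.589, 0.0]
contact_force: [0.3, 0.6, 0.6]
opening: 0.494
gripper_force: 0.0
```

```bash
python3 - <<'E'
from h import *
from station import imaging
for n in("scene","top"):
    d=imaging.read_camera(n);np.savez(n+"1.npz",**d);cv2.imwrite(f"pics/{n}9.png",d["frame"][:,:,::-1])
    C=cloud(d).reshape(-1,3)
    for nm,x,y in(("lock",610.5,199),("black",616,125),("bottle",622,54),("silver",620,-145),("blue",612,-73),("red",551,340),("pulley",453,7.7)):
        P=C[(np.hypot(C[:,0]-x,C[:,1]-y)<29)&(C[:,2]>8)] if nm not in("red","pulley") else C[(np.hypot(C[:,0]-x,C[:,1]-y)<40)&(C[:,2]>4)]
        print(n,nm,len(P),P.min(0).round(1),P.max(0).round(1)) if len(P) else print(n,nm,0)
E
python3 plan.py
```

```text
scene lock 275 [594.1 185.5   8.2] [625.9 221.   62.2]
scene black 260 [595.4 101.3   8. ] [637.2 153.4  23.1]
scene bottle 654 [603.9  32.8   8. ] [641.4  70.1 106.6]
scene silver 261 [ 596.2 -169.6    8. ] [ 641.7 -118.5   23.7]
scene blue 392 [597.5 -98.    8.1] [627.2 -50.4  25. ]
scene red 271 [515.6 315.7   4. ] [589.1 374.3  23.1]
scene pulley 322 [428.8 -14.4   4. ] [484.7  34.9  12.2]
top lock 168 [587.8 182.1   8.1] [633.6 215.2  62.3]
top black 154 [595.5 101.8   8.1] [636.9 149.5  22.5]
top bottle 360 [596.3  32.5   8.1] [640.7  82.8 106.8]
top silver 161 [ 594.3 -168.7    8.1] [ 640.2 -120.3   24.8]
top blue 246 [597.6 -97.1   8. ] [632.5 -53.   27.4]
top red 257 [520.9 316.8   4. ] [588.5 360.7  23. ]
top pulley 310 [416.3 -28.2   4. ] [473.5  32.6  13.3]
t 35.35 pos [ 455.2 -366.2  183.2] phi -17.7 zaxis [ 0.001 -0.    -1.   ] F [0.1 0.5 1. ] open 0.503 grip 0.0 j [-0.74  0.04  1.39  0.    1.7  -0.43]
```

View pics/scene9.png

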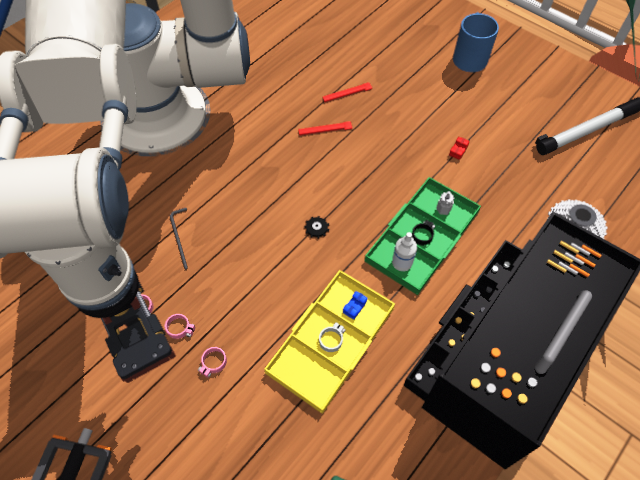

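View pics/top9.png

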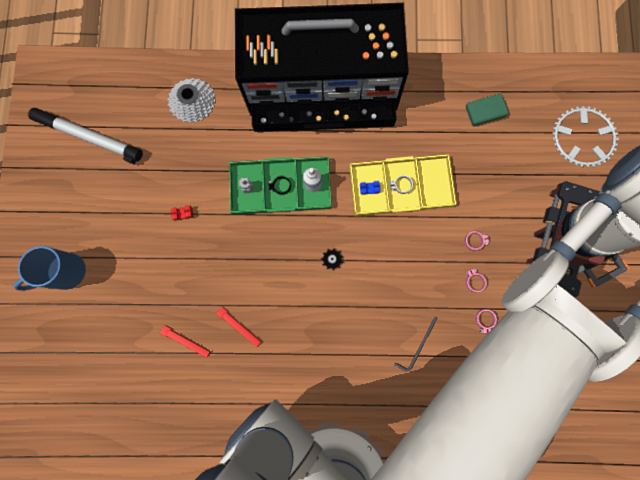

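The pictures show all five things in their own bays. In the top picture the green tray holds the tool at (245,185), the black clamp at (281,185) and the bottle at (312,180). The yellow tray holds the blue bumper at (370,187) and the silver clamp at (402,185). The red bumper (182,213) and the pulley (332,259) have not moved, and the heights match bay-floor placement. The arm touches nothing.

```bash
python3 -c "
from station import order;print(order.finish_job())"
```

```text
the job is handed in; nothing more can be done
None
```

Both kits are made up and the job is handed in: all five things stand or lie in bays of their own, set down in the order asked by about 33 s, and the red bumper and pulley wheel were left alone.

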